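# Sort the sprung stampers into tin and tray

## Task

The lid of the steel tin is stuck: slip the spatula's blade into the gap under its front lip, lever the lid up and swing it wide open. Press each stamper in turn, foot down, well home on the steel plate (its orange tell-tale ring rides up and stays) to feel its spring: stand every soft one upright in the tin and every stiff one upright in the red tray. Lastly shut the tin's lid fully, leaving the spatula lying on its green mat and the other things on the bench undisturbed.

Things in the scene. Friction and masses are not known exactly. Their poses are not given: they have to be found in the camera images.
- tin: open stainless tin, fixed: 130 (x) by 176 (y) mm, 85 high, walls and floor 4 mm. Origin: centre of underside; x towards the hinge side (far from the robot), z up. A ledge 120 mm wide stands 17 mm out of its front (-x) wall, top 75 mm up; between it and the shut lid's lip is a gap 11 mm high (75 to 86 mm) for a blade; fingers do not fit. Three stampers fit in a row along y, 52 mm apart
- tin_hinge (a point): middle of the lid's hinge line, on top of the tin's far wall, 85 mm above the bench and 65 mm from the tin's centre; hinge line along the tin's y
- lid (a joint): lid of the tin, angle in rad: 0 shut, 1.57 upright, 1.9 stop (leaning away from the robot). Flat aluminium plate 148 mm from hinge to lip, 180 mm wide; shut, it lies 1 to 5 mm above the hinge line, its lip 18 mm out past the tin's front wall. Stiff hinge: stays where it is left; about 2 N at the lip lifts it
- spatula: straight spatula lying flat: black handle 100 mm long, 16 mm wide, 28 mm tall, and a steel blade 100 mm long, 26 mm wide, 3 mm thick level with the handle's underside. Origin: where handle and blade meet, on the underside; x points to the blade's tip, z up. 0.09 kg; balances about 24 mm on the handle side of the origin
- spatula_tip (a point): end of the blade, 100 mm from the spatula's origin, mid-thickness
- mat: green mat 250 by 120 mm, 3 mm thick, fixed, long side along its x. Origin: centre of its underside. The spatula starts on it
- plate: steel press plate, fixed: 110 by 110 mm, 12 mm thick. Origin: centre of its underside
- tray: open red tray, fixed: 150 mm (x) by 210 mm (y), 25 mm high, walls 4 mm, floor 4 to 5 mm. Origin: centre of its underside
- s1: upright hand stamper; all look alike. Blue barrel 30 mm across, 24 to 72 mm above the underside; below, a sprung steel foot 44 mm across, 10 mm thick, with an orange ring just above. Origin: centre of the unloaded foot's underside; z up. 0.14 kg. Grip from above, TCP 54 mm over the underside. Spring soft or stiff, unseen (see s1_ring). None if absent
- s2: another stamper, looking exactly like s1 (see there); its spring is soft or stiff. None if absent
- s3: another stamper, looking exactly like s1 (see there); its spring is soft or stiff. None if absent
- s4: another stamper, looking exactly like s1 (see there); its spring is soft or stiff. None if absent
- s5: another stamper, looking exactly like s1 (see there); its spring is soft or stiff. None if absent
- s1_ring (a joint): tell-tale ring of stamper s1, 38 mm across, 6 mm thick: m raised, 0 at first. Once the foot is pushed in over 3 mm it carries the ring up the barrel, where it stays. Pressing the barrel down on something firm pushes the foot in, 13 mm at most: 2 N to start, then 0.2 N more per mm in a soft stamper (about 4 N in all at 8 mm), 0.9 N in a stiff one (about 9.5 N); the ring rubs with 0.5 N
- s2_ring (a joint): the same for stamper s2
- s3_ring (a joint): the same for stamper s3
- s4_ring (a joint): the same for stamper s4
- s5_ring (a joint): the same for stamper s5
- dishes_red: stack of four red culture dishes, 86 mm across, 60 mm high; bystander. Origin: centre of underside
- dishes_cream: stack of five cream culture dishes, 86 mm across, 75 mm high; bystander. Origin: centre of underside
- jar: clear jar with a green cap, 60 mm across, 75 mm high; bystander. Origin: centre of underside
- bottle: amber bottle, 60 mm across, 140 mm high; bystander. Origin: centre of underside

How it is judged:
On the way, in this order (a step that is already met when the one before it is completed fails the run):
1. the spatula lifts the tin's lid (lid past 0.15 rad with the spatula against the tin or lid) (value of joint lid above 0.15 rad and contact force between spatula and tin above 0.2 N), for 0.1 s.
2. the lid stands open, past 1.3 rad (value of joint lid above 1.3 rad), for 0.3 s.
3. a stamper is pressed on the plate, its ring up over 2 mm (((value of joint s1_ring above 0.002 m and contact force between s1 and plate above 1.5 N) or (value of joint s2_ring above 0.002 m and contact force between s2 and plate above 1.5 N) or (value of joint s3_ring above 0.002 m and contact force between s3 and plate above 1.5 N) or (value of joint s4_ring above 0.002 m and contact force between s4 and plate above 1.5 N) or (value of joint s5_ring above 0.002 m and contact force between s5 and plate above 1.5 N))), for 0.1 s.
4. every stamper has been pressed (ring up over 2 mm), and every soft one stands released in the tin and every stiff one in the red tray (x of s1 in the frame of tray between -0.07 and 0.07 m and y of s1 in the frame of tray between -0.1 and 0.1 m and z of s1 in the frame of tray between -0.004 and 0.014 m and angle between each of s1, s2, s3, s4, s5's own z axis and vertical below 0.2 rad and contact force between each of s1, s2, s3, s4, s5 and the fingers below 0.2 N and value of joint each of s1_ring, s2_ring, s3_ring, s4_ring, s5_ring above 0.002 m and x of s2 in the frame of tin between -0.06 and 0.06 m and y of s2 in the frame of tin between -0.083 and 0.083 m and z of s2 in the frame of tin between -0.004 and 0.014 m and x of s3 in the frame of tin between -0.06 and 0.06 m and y of s3 in the frame of tin between -0.083 and 0.083 m and z of s3 in the frame of tin between -0.004 and 0.014 m and x of s4 in the frame of tray between -0.07 and 0.07 m and y of s4 in the frame of tray between -0.1 and 0.1 m and z of s4 in the frame of tray between -0.004 and 0.014 m and x of s5 in the frame of tin between -0.06 and 0.06 m and y of s5 in the frame of tin between -0.083 and 0.083 m and z of s5 in the frame of tin between -0.004 and 0.014 m), for 0.3 s.
At the end, for the whole second after the job is handed in: Every stamper pressed (ring up over 2 mm) and upright (within 0.2 rad): soft ones on the floor of the tin, stiff ones on that of the red tray; lid shut (below 0.06 rad); spatula flat, its origin (where handle and blade meet) over the green mat; all released and at rest (all of step 4 and value of joint lid below 0.06 rad and x of spatula in the frame of mat between -0.125 and 0.125 m and y of spatula in the frame of mat between -0.06 and 0.06 m and z of spatula in the frame of mat between -0.002 and 0.01 m and angle between spatula's own z axis and vertical below 0.15 rad and linear speed of each of spatula, s1, s2, s3, s4, s5 below 0.02 m/s); the robot touches nothing.
It fails at once if a bystander (dishes, jar, bottle) is shifted more than 40 mm or tipped (distance of any of dishes_red, dishes_cream, jar, bottle from where it was at the start of the episode above 0.04 m or angle between any of dishes_red, dishes_cream, jar, bottle's own z axis and vertical above 0.5 rad).
Of s1, s2, s3, s4, s5 only 3 to 4 are there at a start; the rules pass over those that are not, and their reading is None.
At some moment in a run one of spatula, s1, s2, s3, s4, s5 may be knocked a few centimetres aside while the robot is not near it.
It also fails if it takes over 210 s, if anything falls off the work surface, if the arm or the gripper's body presses on something with over 40 N, if the wrist force passes 120 N, or if a joint passes its speed limit or range.

## Robot

A 6-joint arm with a two-finger parallel gripper is mounted at the origin on the work surface. World frame = base frame: x ahead of the robot, y to its left, z up, the work surface at z = 0. Lengths are in m, angles in rad, forces in N, time in s.
With the tool pointing down it reaches from about 0.325 to 0.875 m from the base axis. Payload 4.4 kg.
Tool frame: the origin (TCP) lies between the finger pads, 19 mm behind the fingertips; this is the grasp point; z points along the fingers, y is the line along which they close (so a half turn about z gives the same grasp; the last joint's range is limited). The gripper opens to 85 mm and grips with 20 to 120 N. Pads are 22 mm wide; open, the fingers measure 114 mm over their backs; the gripper's body (76 mm by 85 mm) begins 54 mm behind the grasp point. The pads swing forward as they close: fully open they stand 13 mm farther back than shut.
Start: joints at [1.01, 0.207, 1.542, -0, 1.393, -0.15], TCP at [0.23, 0.527, 0.25] pointing down, gripper open.
Joint ranges: [-2.73, 2.73], [-0.86, 2.22], [0.23, 2.46], [-1.11, 4.25], [0.08, 2.63], [-2.82, 2.82]. Speed limits (rad/s): [2.79, 2.79, 3.14, 3.14, 3.14, 3.14].

## Interface

Orientations are given as a unit quaternion [x, y, z, w].
In Python, from cell import robot gives the robot as it stands.
- The arm moves only by the tool step_arm, never from a script. Its arguments are lists of equal length, an entry for each row: "delta_pos": the shift along the tool's x, y, z in mm, a list of three; "yaw": the turn about the tool's z in rad. A call has 1 to 5 rows; each row shifts and turns the commanded pose from where the row before left it, along the tool's axes as they then stand; what a row does not reach is not made up. A row lasts 1/10 s, in which the tool goes at most 50 mm and 8.59 degrees, less where a joint would pass 70% of its speed; a pose out of reach is approached as far as the arm can. A call with a gripper value outside its range is refused whole. "gripper" is the finger opening in mm, from 0 to 85.4, set as the call begins (left out, the last holds). The fingers move at their own pace and stop on an object; "newtons" is the grip in N (left out, the last holds). Time passes only in rows, so rows that do not move let the fingers close. It gives the time, the measured TCP pose, the force, the opening and the grip force at its end, in the units of the state.
- robot.read_state(): the state, without advancing time (a new reading comes with each control period).
- robot.read_camera(name): name is "scene" or "top"; returns the picture (420x560x3 uint8, red, green, blue); there is no depth.
- robot.camera_params(name): a dict with "fov_y" (degrees; the focal length in pixels is half the picture's height over the tangent of half this angle, whatever the lens; pixels are square), "cx", "cy" (the principal point, pixels), "dist" ([k1, k2, p1, p2, k3] as OpenCV has them; the pictures are not rectified), "world_from_camera" (4x4, takes a point from camera to world coordinates). Camera axes: x right, y down, z forward; pixel columns grow to the right and rows downward; lengths in m; the calibration is good to about 2 mm. A picture is of the moment at which its call begins. camera_params takes no time and is no camera call.
- robot.hand_in(): hands the job in; it is judged then, once.
The state is a dict: "time_s": time; "q": joint angles; "qvel": joint speeds; "joint_torque": joint torques, N m; "tool_pos": TCP position; "ee_rot": TCP orientation; "contact_force": force on the tool from outside, world axes, zero at the start; "torque": the same for the moment, N m; "grip_width": finger opening in m; "grasp_force": force on a finger pad.
Only numpy, scipy, OpenCV 4.12 (cv2) and the standard library are available. Lean on these libraries where they do the work, as an engineer would, in place of code of your own. Each camera call takes 0.05 s, during which the arm holds its last target. There are 200 camera calls.

## Working session

There is one attempt and no reset: what is moved stays moved. The work goes in short steps, Python scripts to look and compute and a tool call to move; the robot and the scene stay as the last step left them, time stands still between calls to the robot, and variables do not carry over. Pictures are saved under pics/ and viewed, at most 15 in all, crops included, and the job is handed in when it is done.

Besides the shell and the picture viewer there is one more tool, called after "Emit:" as a command line: name --pt "numbers of a row" for each row, then --argument value for the rest. step_arm: Moves the arm, as the interface text tells. Its arguments: {"type":"object","properties":{"delta_pos":{"type":"array","items":{"type":"array","items":{"type":"number"}}},"yaw":{"type":"array","items":{"type":"number"}},"gripper":{"type":"number"},"newtons":{"type":"number"}},"required":["delta_pos","yaw"]}

```bash
ls; mkdir -p pics; python3 - <<'E'
from cell import robot
import cv2,json
for n in("scene","top"):
    p=robot.camera_params(n);print(n,p)
    cv2.imwrite(f"pics/{n}0.png",robot.read_camera(n)[:,:,::-1])
print(robot.read_state())
E
```

```text
pics
scene {'fov_y': 45.11342119637032, 'cx': 275.2728484336784, 'cy': 204.75224168444095, 'dist': array([0.06049735, 0.        , 0.        , 0.        , 0.        ]), 'world_from_camera': array([[ 0.15322744,  0.82484113, -0.54420442,  1.32760017],
       [ 0.98814938, -0.13294431,  0.07672424, -0.08219019],
       [-0.00906357, -0.54951152, -0.83543697,  1.23126429],
       [ 0.        ,  0.        ,  0.        ,  1.        ]])}
top {'fov_y': 47.190878626710514, 'cx': 287.72946850742613, 'cy': 211.4458268052901, 'dist': array([-0.02958229,  0.        ,  0.        ,  0.        ,  0.        ]), 'world_from_camera': array([[-0.03010778, -0.99634973,  0.07987954,  0.47659688],
       [-0.99953706,  0.02966096, -0.00677458,  0.01267947],
       [ 0.00438054, -0.08004652, -0.9967815 ,  1.28197901],
       [ 0.        ,  0.        ,  0.        ,  1.        ]])}
{'time_s': 0.1, 'q': array([ 1.00950184e+00,  2.07349567e-01,  1.54286790e+00,  9.08492617e-06,
        1.39351779e+00, -1.50511838e-01]), 'qvel': array([-0.00061723, -0.00034814, -0.00393419, -0.00059567,  0.00040896,
       -0.00076933]), 'joint_torque': array([-5.57751646e-04, -3.84096944e+01, -2.92547858e+01, -4.64201366e-04,
        4.93476386e-03, -4.35462789e-05]), 'tool_pos': array([0.22926402, 0.5265812 , 0.24890652]), 'ee_rot': array([ 2.03950948e-01,  9.78980522e-01, -1.00260786e-03, -3.77471472e-04]), 'contact_force': array([0.54307995, 0.55450203, 0.32178993]), 'torque': array([0.0068166 , 0.03485102, 0.01354577]), 'grasp_force': 0.0, 'grip_width': 0.08545747848950662}
```

View pics/scene0.png

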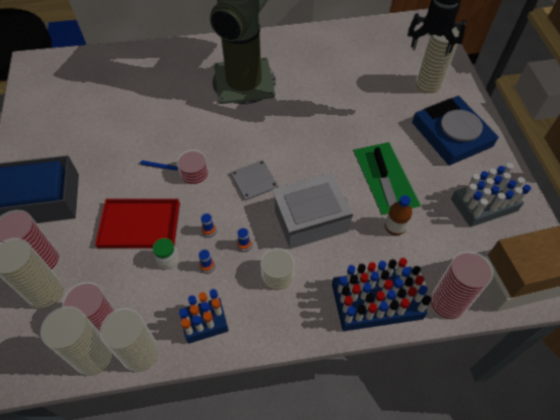

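View pics/top0.png

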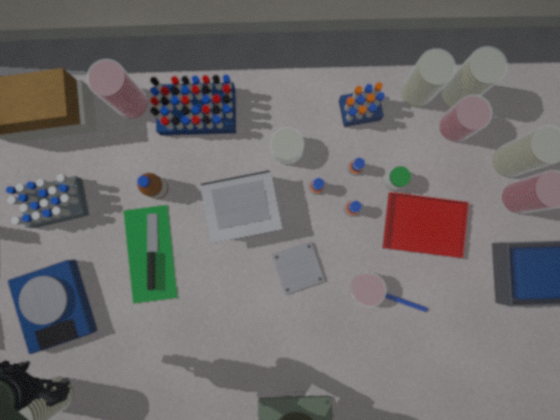

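The pictures show three stampers at top-view pixels (317,186), (357,165) and (353,208). The tin is at (241,207) with its ledge facing the robot, and the plate is at (299,267). The tray is at (427,225). The spatula lies on the mat at (150,250), blade pointing away from the robot.

```bash
cat > h.py <<'E'
from cell import robot
import cv2, numpy as np
def K(n):
    p=robot.camera_params(n); f=210/np.tan(np.radians(p["fov_y"])/2)
    return np.array([[f,0,p["cx"]],[0,f,p["cy"]],[0,0,1]]),p["dist"],p["world_from_camera"]
def ray(n,uv,z):
    k,d,T=K(n); uv=np.array(uv,float).reshape(-1,1,2)
    r=cv2.undistortPoints(uv,k,d).reshape(-1,2); r=np.c_[r,np.ones(len(r))]@T[:3,:3].T
    return T[:3,3]+r*((z-T[2,3])/r[:,2])[:,None]
def proj(n,P):
    k,d,T=K(n); W=np.linalg.inv(T)
    return cv2.projectPoints(np.array(P,float).reshape(-1,3),cv2.Rodrigues(W[:3,:3])[0],W[:3,3],k,d)[0].reshape(-1,2)
def hsv(im): return cv2.cvtColor(im,cv2.COLOR_RGB2HSV)
def blobs(m,amin=15):
    c,_=cv2.findContours(m.astype(np.uint8),cv2.RETR_EXTERNAL,cv2.CHAIN_APPROX_NONE)
    return sorted([x for x in c if cv2.contourArea(x)>=amin],key=cv2.contourArea,reverse=True)
def rect(n,c,z):
    r=cv2.boxPoints(cv2.minAreaRect(c)); w=ray(n,r,z)[:,:2]
    e=w[1]-w[0];g=w[2]-w[1]
    return w.mean(0).round(4),np.linalg.norm(e).round(3),np.degrees(np.arctan2(e[1],e[0])).round(1),np.linalg.norm(g).round(3),np.degrees(np.arctan2(g[1],g[0])).round(1)
def stampers(n="top"):
    "blue barrel tops (72 mm up) in the bench area"
    H=hsv(robot.read_camera(n)); b=(H[...,0]>100)&(H[...,0]<128)&(H[...,1]>120)&(H[...,2]>60)
    return [(c[:,0].mean(0).round(1),cv2.contourArea(c)) for c in blobs(b,10)]
E
python3 - <<'E'
from h import *
im=robot.read_camera("top");H=hsv(im)
g=(H[...,0]>50)&(H[...,0]<85)&(H[...,1]>120)
for c in blobs(cv2.morphologyEx(g.astype(np.uint8),cv2.MORPH_CLOSE,np.ones((15,15))),500): print("mat",rect("top",c,.003))
r=((H[...,0]<6)|(H[...,0]>174))&(H[...,1]>200)
for c in blobs(r,1000): print("tray",rect("top",c,.02),cv2.contourArea(c))
for s in ("scene","top"): print(s,stampers(s))
x=cv2.resize(im[130:310,110:310],None,fx=4,fy=4,interpolation=cv2.INTER_CUBIC)[:,:,::-1]
cv2.imwrite("pics/c1.png",x[:600])
cv2.imwrite("pics/c2.png",cv2.resize(im[140:310,190:340],None,fx=3.5,fy=3.5,interpolation=cv2.INTER_CUBIC)[:,:,::-1])
E
```

```text
mat (array([0.4787, 0.3733]), np.float64(0.116), np.float64(-85.5), np.float64(0.245), np.float64(-174.5))
scene [(array([ 27.9, 182.2]), 1807.0), (array([469.7, 140.4]), 478.0), (array([207.6, 327.5]), 160.0), (array([428.2, 121.6]), 115.0), (array([158.5, 164.9]), 101.0), (array([463.4, 105. ]), 87.5), (array([203.7, 254.6]), 68.5), (array([496.9, 183.3]), 67.5), (array([196.7, 319.6]), 65.0), (array([404.8, 200.1]), 65.0), (array([511.1, 188.5]), 64.5), (array([242.4, 232.8]), 60.5), (array([205.7, 218.1]), 59.5), (array([183.5, 312.4]), 59.0), (array([205.9, 306.3]), 59.0), (array([403.8, 314.7]), 57.0), (array([351.1, 310.4]), 56.5), (array([383.6, 305.5]), 50.0), (array([391.3, 294. ]), 49.0), (array([406.8, 270.5]), 49.0), (array([398.6, 282. ]), 48.0), (array([367. , 286.7]), 47.5), (array([343.1, 280.2]), 46.5), (array([374.6, 275.6]), 45.0), (array([191.8, 299.7]), 39.5), (array([213.2, 293.3]), 38.5), (array([351. , 269.2]), 37.5), (array([382.1, 264.7]), 34.5), (array([478.2, 194.6]), 33.0), (array([481.4, 184.4]), 31.0), (array([364.5, 320.5]), 26.0), (array([526.5, 187.
[... 499 characters left out ...]
5.1, 206.2]), 70.5), (array([318.2, 183.3]), 65.5), (array([358.7, 163. ]), 62.0), (array([ 42.4, 192.8]), 53.0), (array([174.4,  99.6]), 52.5), (array([184.3,  89. ]), 52.5), (array([164. , 109.8]), 50.0), (array([ 62.8, 187.7]), 47.5), (array([ 54.6, 200.2]), 46.5), (array([ 22.5, 197.3]), 46.0), (array([ 46.2, 212.9]), 45.5), (array([ 34.2, 205.2]), 44.5), (array([360.2,  99.5]), 44.5), (array([ 26.1, 218. ]), 42.5), (array([ 30.5, 185.3]), 41.0), (array([216.5,  90.3]), 39.5), (array([ 10.4, 189.8]), 34.0), (array([195.1,  79.8]), 33.0), (array([154.2,  90.7]), 32.5), (array([380.,  96.]), 31.0), (array([368.3,  88.2]), 30.5), (array([225.9,  78.9]), 28.0), (array([169.5,  86. ]), 11.0)]
```

View pics/c1.png

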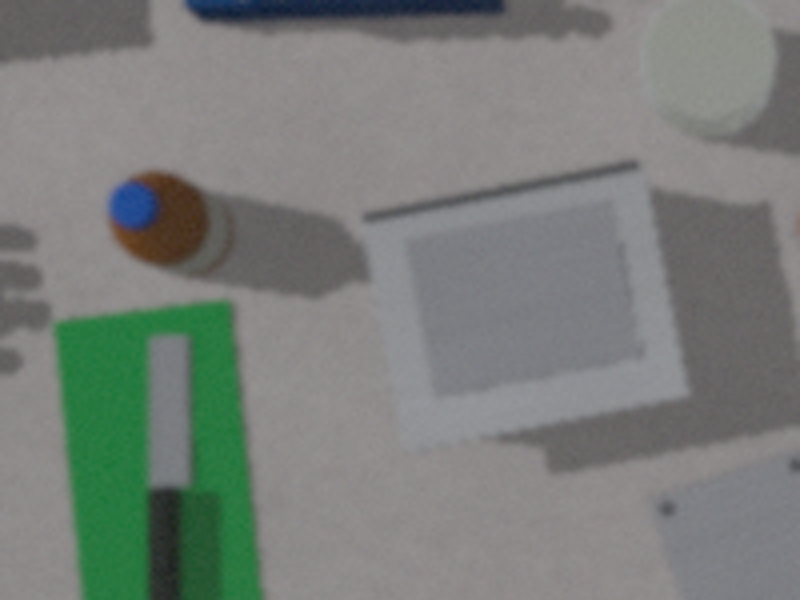

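View pics/c2.png

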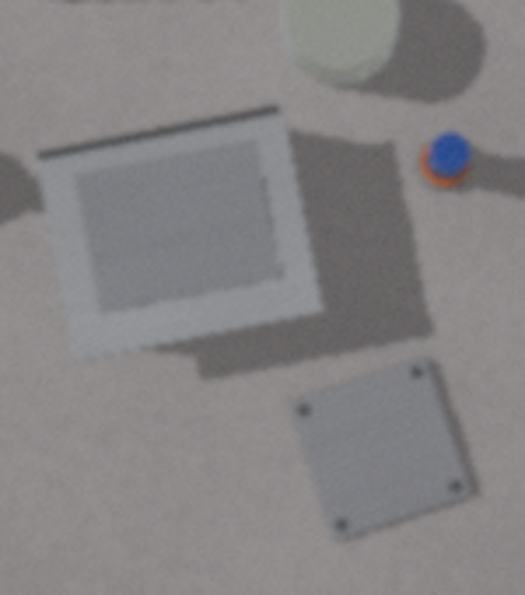

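```bash
python3 - <<'E'
from h import *
def show(n,pts,s,o,z):
    w=ray("top",np.array(pts)/s+o,z)[:,:2]; e=np.roll(w,-1,0)-w
    print(n,w.mean(0).round(4),w.round(3).tolist(),"len",np.linalg.norm(e,axis=1).round(3),"ang",np.degrees(np.arctan2(e[:,1],e[:,0])).round(1))
o1=[109.6,129.6]
show("lid",[(366,222),(641,168),(688,396),(405,449)],4,o1,.089)
show("plate",[(290,400),(432,358),(475,495),(341,541)],3.5,[189.6,139.6],.012)
print("spat blade tip, join", ray("top",np.array([(170,336),(169,489)])/4+o1,.006)[:,:2].round(4))
im=robot.read_camera("top");H=hsv(im)
k=(H[...,2]<70); k[:,:130]=0;k[:,175:]=0;k[:240]=0;k[305:]=0
for c in blobs(k,40): print("handle",rect("top",c,.031),c[:,0].min(0),c[:,0].max(0))
r=((H[...,0]<8)|(H[...,0]>170))&(H[...,1]>190); r[:,:375]=0
for c in blobs(r,800): print("tray",rect("top",c,.02),cv2.contourArea(c))
a=ray("top",[(355.1,206.2),(318.2,183.3),(358.7,163.0)],.072)[:,:2]; print(a.round(4))
print(ray("scene",[(205.7,218.1),(242.4,232.8),(203.7,254.6)],.065)[:,:2].round(4))
# obstacles
print("red dish",ray("top",[(370,288)],.06).round(3),"cream",ray("top",[(288,144)],.075).round(3),"bottle",ray("top",[(149,182)],.14).round(3),"jar",ray("top",[(400,177)],.075).round(3))
E
```

```text
lid [0.5877 0.1209] [[0.645, 0.219], [0.674, 0.046], [0.53, 0.021], [0.502, 0.197]] len [0.175 0.146 0.178 0.144] ang [ -80.5 -170.    98.9    8.8]
plate [ 0.4293 -0.0223] [[0.468, 0.048], [0.496, -0.06], [0.392, -0.089], [0.361, 0.012]] len [0.111 0.107 0.106 0.112] ang [ -75.3 -164.5  107.    18.3]
spat blade tip, join [[0.5838 0.3654]
 [0.4823 0.3669]]
handle (array([0.4342, 0.3614]), np.float64(0.018), np.float64(-91.6), np.float64(0.095), np.float64(179.4)) [148 252] [155 289]
tray (array([ 0.53  , -0.3667]), np.float64(0.141), np.float64(-8.4), np.float64(0.187), np.float64(-97.4)) 3044.5
[[ 0.5818 -0.1663]
 [ 0.6429 -0.075 ]
 [ 0.692  -0.1801]]
[[ 0.5807 -0.1682]
 [ 0.6424 -0.0753]
 [ 0.6912 -0.182 ]]
red dish [[ 0.375 -0.197  0.06 ]] cream [[ 0.746 -0.001  0.075]] bottle [[0.649 0.335 0.14 ]] jar [[ 0.653 -0.283  0.075]]
```

Emit:
step_arm --pt "0 0 0" --pt "0 0 0" --pt "0 0 0" --pt "0 0 20" --pt "0 0 20" --yaw '[-0.14, -0.14, -0.13, 0, 0]' --gripper 60 --newtons 100

```text
time_s: 0.8
tool_pos: [0.23, 0.5278, 0.2105]
ee_rot: [0.0, 1.0, 0.001, 0.001]
contact_force: [-0.4, -0.6, 0.2]
grip_width: 0.0602
grasp_force: 0.0
```

Emit:
step_arm --pt "-38 -27 0" --pt "-38 -27 0" --pt "-38 -27 0" --pt "-38 -27 0" --pt "-38 -27 0" --yaw '[0, 0, 0, 0, 0]'

```text
time_s: 1.3
tool_pos: [0.4208, 0.3908, 0.2101]
ee_rot: [0.0, 1.0, 0.0, 0.0]
contact_force: [-0.4, 0.9, 0.0]
grip_width: 0.0601
grasp_force: 0.0
```

Emit:
step_arm --pt "-38 -27 0" --pt "0 0 30" --pt "0 0 30" --pt "0 0 20" --pt "0 0 0" --yaw '[0, 0, 0, 0, 0]'

```text
time_s: 1.8
tool_pos: [0.455, 0.3632, 0.126]
ee_rot: [0.001, 1.0, -0.002, -0.004]
contact_force: [-0.6, 0.3, -1.5]
grip_width: 0.0597
grasp_force: 0.0
```

Emit:
step_arm --pt "0 0 40" --pt "0 0 40" --pt "0 0 18" --pt "0 0 4" --pt "0 0 0" --yaw '[0, 0, 0, 0, 0]'

```text
time_s: 2.3
tool_pos: [0.458, 0.3655, 0.0287]
ee_rot: [0.0, 1.0, 0.0, 0.0]
contact_force: [-0.1, -0.1, 1.0]
grip_width: 0.0599
grasp_force: 0.0
```

Emit:
step_arm --pt "0 0 0" --pt "0 0 0" --pt "0 0 0" --pt "0 0 0" --pt "0 0 0" --yaw '[0, 0, 0, 0, 0]' --gripper 5

```text
time_s: 2.8
tool_pos: [0.4588, 0.3658, 0.0299]
ee_rot: [0.0, 1.0, 0.001, 0.001]
contact_force: [-1.2, -0.2, 6.2]
grip_width: 0.0134
grasp_force: 99.3
```

Emit:
step_arm --pt "0 0 0" --pt "0 0 0" --pt "0 0 0" --pt "0 0 0" --pt "0 0 0" --yaw '[0, 0, 0, 0, 0]'

```text
time_s: 3.3
tool_pos: [0.4588, 0.3658, 0.0299]
ee_rot: [0.0, 1.0, 0.001, 0.001]
contact_force: [-0.7, 0.3, 6.4]
grip_width: 0.0136
grasp_force: 99.3
```

Emit:
step_arm --pt "0 0 -5" --pt "0 0 -20" --pt "0 0 -40" --pt "0 0 -40" --pt "0 0 -35" --yaw '[0, 0, 0, 0, 0]'

```text
time_s: 3.8
tool_pos: [0.4574, 0.3649, 0.1698]
ee_rot: [0.0, 1.0, 0.0, 0.0]
contact_force: [0.7, -0.4, -0.4]
grip_width: 0.0139
grasp_force: 98.5
```

Emit:
step_arm --pt "40 0 0" --pt "40 0 0" --pt "0 0 0" --pt "0 0 0" --pt "0 0 0" --yaw '[0, 0, -0.08, -0.084, 0]'

```text
time_s: 4.3
tool_pos: [0.3768, 0.3649, 0.168]
ee_rot: [-0.082, 0.997, -0.0, -0.0]
contact_force: [-0.0, 0.2, -0.9]
grip_width: 0.0134
grasp_force: 98.5
```

```bash
python3 - <<'E'
from h import *
s=robot.read_state();print(s["tool_pos"],s["ee_rot"])
a=robot.read_camera("scene");b=robot.read_camera("top")
P=s["tool_pos"]; u=proj("scene",[P])[0].astype(int);v=proj("top",[P])[0].astype(int);print(u,v)
f=lambda i,c:cv2.resize(i[max(c[1]-60,0):c[1]+90,max(c[0]-65,0):c[0]+65],(390,450),interpolation=cv2.INTER_CUBIC)
cv2.imwrite("pics/g1.png",np.hstack([f(a,u),f(b,v-[0,60])])[:,:,::-1])
E
```

```text
[0.37682971 0.36487182 0.16801101] [-8.16931051e-02  9.96657520e-01 -1.03002668e-04 -1.16907439e-04]
[383 113] [133 298]
```

View pics/g1.png

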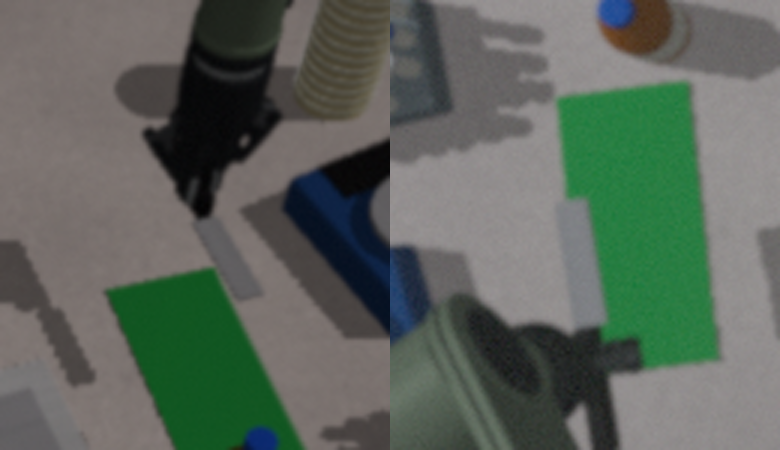

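```bash
cat >> h.py <<'E'
def tri(us,ut):
    A=[];B=[]
    for n,u in(("scene",us),("top",ut)):
        o=K(n)[2][:3,3]; d=ray(n,[u],0)[0]-o; d/=np.linalg.norm(d); M=np.eye(3)-np.outer(d,d); A.append(M);B.append(M@o)
    x=np.linalg.lstsq(np.vstack(A),np.hstack(B),rcond=None)[0]
    return x,[np.linalg.norm(M@x-b) for M,b in zip(A,B)]
E
python3 - <<'E'
from h import *
print(tri((401.3,151.7),(128.8,244.8)));print(tri((386.3,126.3),(134,287.3)))
# lip height/edges check via scene
a=robot.read_camera("scene")
cv2.imwrite("pics/t1.png",cv2.resize(a[165:255,260:365],None,fx=6,fy=6,interpolation=cv2.INTER_CUBIC)[:,:,::-1])
E
```

```text
(array([0.50009035, 0.38560473, 0.14103185]), [np.float64(0.0013807372146541084), np.float64(0.001380737214654675)])
(array([0.39924583, 0.37374724, 0.13653808]), [np.float64(0.00010617021398885899), np.float64(0.00010617021398793819)])
```

View pics/t1.png

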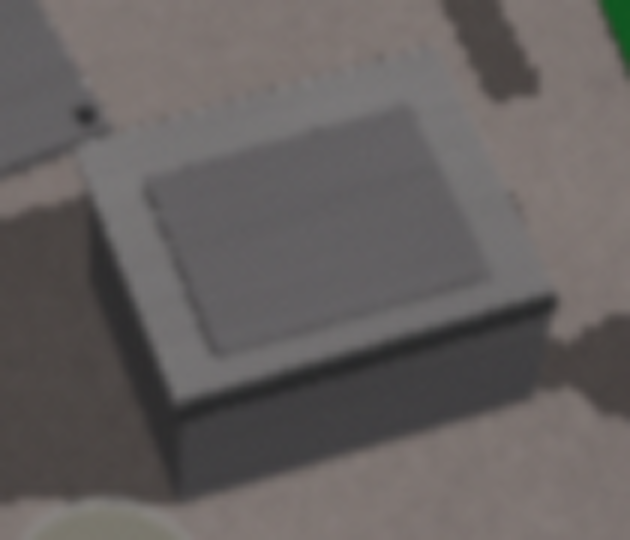

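```bash
python3 - <<'E'
from h import *
c=np.array([(78,150),(432,48),(556,300),(180,400)])/6+[259.6,164.6]
w=ray("scene",c,.090)[:,:2];print(w.round(4));e=np.roll(w,-1,0)-w;print(np.linalg.norm(e,axis=1),np.degrees(np.arctan2(e[:,1],e[:,0])))
print((w[0]+w[1])/2)
E
```

```text
[[0.5336 0.023 ]
 [0.5024 0.1957]
 [0.6477 0.22  ]
 [0.672  0.0469]]
[0.1754711  0.14736891 0.17484351 0.14043563] [ 100.24410708    9.50112845  -82.02597725 -170.2235062 ]
[0.51800423 0.10934358]
```

Emit:
step_arm --pt "7.6 -39.4 0" --pt "7.6 -39.4 0" --pt "7.6 -39.4 0" --pt "7.6 -39.4 0" --pt "7.6 -39.4 0" --yaw '[0, 0, 0, 0, 0]'

```text
time_s: 4.95
tool_pos: [0.3719, 0.163, 0.168]
ee_rot: [-0.081, 0.997, -0.0, 0.0]
contact_force: [0.1, -1.4, -1.2]
grip_width: 0.0136
grasp_force: 98.6
```

Emit:
step_arm --pt "7.6 -39.4 0" --pt "7.6 -39.4 0" --pt "0 0 25" --pt "0 0 25" --pt "0 0 12" --yaw '[0, 0, 0, 0, 0]'

```text
time_s: 5.45
tool_pos: [0.3687, 0.0834, 0.1043]
ee_rot: [-0.08, 0.997, 0.0, -0.001]
contact_force: [-0.3, -0.4, -1.3]
grip_width: 0.0137
grasp_force: 98.6
```

Emit:
step_arm --pt "0 0 0" --pt "0 0 0" --yaw '[0, 0]'

```text
time_s: 5.65
tool_pos: [0.3701, 0.0842, 0.1062]
ee_rot: [-0.081, 0.997, -0.0, -0.0]
contact_force: [0.5, -0.2, -1.1]
grip_width: 0.0139
grasp_force: 98.5
```

```bash
python3 - <<'E'
from h import *
a=robot.read_camera("scene");b=robot.read_camera("top")
P=robot.read_state()["tool_pos"]+np.array([.1233,.0207,-.0255]);print(P)
u=proj("scene",[P])[0];v=proj("top",[P])[0];print(u,v)
f=lambda i,c:cv2.resize(i[int(c[1])-35:int(c[1])+35,int(c[0])-32:int(c[0])+33],(390,420),interpolation=cv2.INTER_CUBIC)
cv2.imwrite("pics/g2.png",np.hstack([f(a,u),f(b,v)])[:,:,::-1])
E
```

```text
[0.49420711 0.10503275 0.08147314]
[299.25064558 176.25804015] [248.35485663 244.07337343]
```

View pics/g2.png

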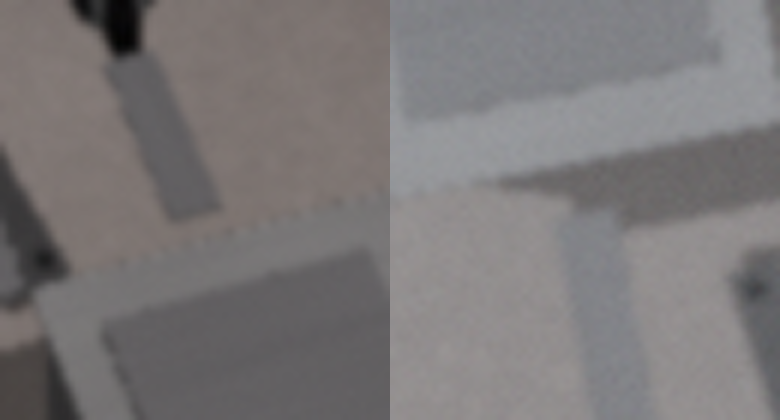

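Emit:
step_arm --pt "-12 0 0" --pt "-8 0 0" --pt "-5 0 0" --pt "-4 0 0" --pt "-4 0 0" --yaw '[0, 0, 0, 0, 0]'

```text
time_s: 6.25
tool_pos: [0.4027, 0.0897, 0.1059]
ee_rot: [-0.082, 0.997, -0.0, -0.0]
contact_force: [-0.0, -0.2, -0.6]
grip_width: 0.0139
grasp_force: 98.5
```

Emit:
step_arm --pt "0 0 0" --pt "0 0 -3" --pt "0 0 -3" --pt "0 0 -3" --pt "0 0 -3" --yaw '[0, 0, 0, 0, 0]'

```text
time_s: 6.75
tool_pos: [0.4021, 0.0896, 0.1181]
ee_rot: [-0.082, 0.997, 0.0, -0.0]
contact_force: [1.6, 0.4, -3.4]
grip_width: 0.0138
grasp_force: 98.3
```

Emit:
step_arm --pt "-2 0 -8" --pt "-3 0 -8" --pt "-3 0 -8" --pt "-3 0 -6" --pt "-5 0 -12" --yaw '[0, 0, 0, 0, 0]'

```text
time_s: 7.25
tool_pos: [0.4175, 0.0922, 0.16]
ee_rot: [-0.081, 0.997, -0.0, -0.001]
contact_force: [-3.3, -0.2, -2.1]
grip_width: 0.0134
grasp_force: 98.3
```

Emit:
step_arm --pt "-6 0 -12" --pt "-6 0 -11" --pt "-8 0 -10" --pt "-9 0 -10" --pt "-10 0 -8" --yaw '[0, 0, 0, 0, 0]'

```text
time_s: 7.75
tool_pos: [0.4578, 0.0988, 0.2125]
ee_rot: [-0.082, 0.997, 0.0, 0.001]
contact_force: [-3.2, -0.7, -0.8]
grip_width: 0.0138
grasp_force: 98.5
```

```bash
python3 - <<'E'
from h import *
a=robot.read_camera("scene")
P=robot.read_state()["tool_pos"]+np.array([.1233,.0207,-.0255]);print(P)
u=proj("scene",[P])[0];print(u)
cv2.imwrite("pics/g3.png",cv2.resize(a[100:280,200:400],(800,600)[:2] if 0 else (660,594),interpolation=cv2.INTER_CUBIC)[:,:,::-1])
E
```

```text
[0.58377933 0.11967538 0.18864725]
[312.46510917 178.33525967]
```

View pics/g3.png

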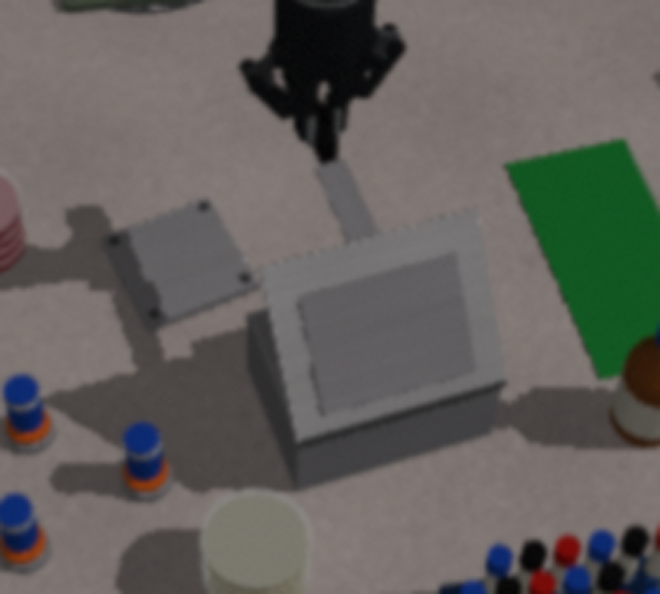

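The lid is well up and resting on the blade, so I carry on along the arc.

Emit:
step_arm --pt "-11 0 -7" --pt "-11 0 -6" --pt "-12 0 -6" --pt "-12 0 -4" --pt "-13 0 -3" --yaw '[0, 0, 0, 0, 0]'

```text
time_s: 8.3
tool_pos: [0.5157, 0.1084, 0.2376]
ee_rot: [-0.082, 0.997, 0.0, 0.0]
contact_force: [-1.5, 0.7, -1.8]
grip_width: 0.0136
grasp_force: 98.4
```

Emit:
step_arm --pt "-13 0 -2" --pt "-13 0 0" --pt "-13 0 0" --pt "-13 0 2" --pt "-6 0 2" --yaw '[0, 0, 0, 0, 0]'

```text
time_s: 8.8
tool_pos: [0.5739, 0.1178, 0.2356]
ee_rot: [-0.082, 0.997, 0.0, 0.001]
contact_force: [-2.1, -0.2, -0.5]
grip_width: 0.0136
grasp_force: 98.6
```

Emit:
step_arm --pt "0 0 0" --pt "0 0 0" --pt "30 0 0" --pt "40 0 0" --pt "40 0 0" --yaw '[0, 0, 0, 0, 0]'

```text
time_s: 9.3
tool_pos: [0.4624, 0.0994, 0.2352]
ee_rot: [-0.081, 0.997, -0.0, 0.0]
contact_force: [-1.6, -0.7, -0.6]
grip_width: 0.0135
grasp_force: 98.6
```

```bash
python3 - <<'E'
from h import *
a=robot.read_camera("scene");b=robot.read_camera("top");print(robot.read_state()["tool_pos"])
cv2.imwrite("pics/g4.png",np.hstack([cv2.resize(a[100:300,190:390],(400,400)),cv2.resize(b[120:320,120:320],(400,400))])[:,:,::-1])
E
```

```text
[0.45739616 0.09945727 0.2331445 ]
```

View pics/g4.png

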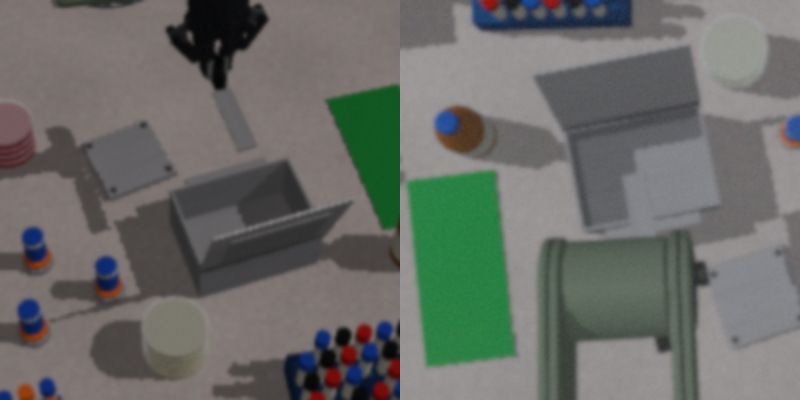

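Emit:
step_arm --pt "0 0 0" --pt "0 0 0" --pt "0 40 0" --pt "0 40 0" --pt "0 40 0" --yaw '[0.082, 0.082, 0, 0, 0]'

```text
time_s: 9.9
tool_pos: [0.4643, 0.2209, 0.2359]
ee_rot: [0.001, 1.0, 0.0, 0.001]
contact_force: [0.7, 0.1, -0.8]
grip_width: 0.0141
grasp_force: 98.6
```

Emit:
step_arm --pt "0 40 0" --pt "0 40 0" --pt "0 40 0" --pt "0 26 0" --pt "0 0 0" --yaw '[0, 0, 0, 0, 0]'

```text
time_s: 10.4
tool_pos: [0.4637, 0.3692, 0.2355]
ee_rot: [-0.002, 1.0, 0.001, 0.001]
contact_force: [0.2, -0.2, -1.4]
grip_width: 0.0134
grasp_force: 98.6
```

Emit:
step_arm --pt "0 0 0" --pt "0 0 0" --yaw '[0, 0]'

```text
time_s: 10.6
tool_pos: [0.4639, 0.3649, 0.2351]
ee_rot: [0.001, 1.0, -0.0, 0.0]
contact_force: [-1.2, -0.9, -0.7]
grip_width: 0.014
grasp_force: 98.6
```

Emit:
step_arm --pt "6 0 40" --pt "0 0 40" --pt "0 0 40" --pt "0 0 40" --pt "0 0 25" --yaw '[0, 0, 0, 0, 0]'

```text
time_s: 11.1
tool_pos: [0.4564, 0.3632, 0.047]
ee_rot: [0.001, 1.0, -0.001, -0.002]
contact_force: [-0.4, -0.6, -0.7]
grip_width: 0.0142
grasp_force: 98.6
```

Emit:
step_arm --pt "0 0 10" --pt "0 0 5" --pt "0 0 3" --pt "0 0 2" --pt "0 0 0" --yaw '[0, 0, 0, 0, 0]'

```text
time_s: 11.6
tool_pos: [0.4587, 0.3662, 0.0313]
ee_rot: [0.0, 1.0, 0.001, 0.001]
contact_force: [0.9, 0.8, -0.9]
grip_width: 0.0135
grasp_force: 98.6
```

Emit:
step_arm --pt "0 0 0" --pt "0 0 0" --pt "0 0 0" --pt "0 0 -20" --pt "0 0 -40" --yaw '[0, 0, 0, 0, 0]' --gripper 50

```text
time_s: 12.1
tool_pos: [0.4548, 0.364, 0.087]
ee_rot: [0.0, 1.0, -0.002, -0.004]
contact_force: [0.2, 0.0, 0.1]
grip_width: 0.0502
grasp_force: 0.0
```

Emit:
step_arm --pt "0 0 -40" --pt "0 0 -45" --pt "0 0 -45" --pt "0 0 -20" --pt "0 0 0" --yaw '[0, 0, 0, 0, 0]'

```text
time_s: 12.6
tool_pos: [0.4602, 0.3672, 0.2455]
ee_rot: [0.0, 1.0, 0.003, 0.004]
contact_force: [0.1, -0.1, -0.5]
grip_width: 0.0498
grasp_force: 0.0
```

Emit:
step_arm --pt "0 0 0" --pt "0 0 0" --pt "0 0 0" --pt "0 0 0" --pt "0 0 0" --yaw '[0.1405, 0.1405, 0.1405, 0.1405, 0.1405]'

```text
time_s: 13.1
tool_pos: [0.4567, 0.3651, 0.2377]
ee_rot: [0.347, 0.938, -0.001, -0.001]
contact_force: [-0.2, -1.4, 0.7]
grip_width: 0.0502
grasp_force: 0.0
```

Emit:
step_arm --pt "0 0 0" --pt "0 0 0" --pt "0 0 0" --pt "0 0 0" --pt "0 0 0" --yaw '[0.1405, 0.1405, 0.1405, 0.1405, 0.1405]'

```text
time_s: 13.6
tool_pos: [0.4568, 0.3651, 0.2377]
ee_rot: [0.649, 0.761, -0.002, -0.001]
contact_force: [-0.1, 1.3, -0.3]
grip_width: 0.0499
grasp_force: 0.0
```

Emit:
step_arm --pt "0 0 0" --pt "0 0 0" --yaw '[0, 0]'

```text
time_s: 13.8
tool_pos: [0.4571, 0.3653, 0.2385]
ee_rot: [0.645, 0.764, -0.001, -0.0]
contact_force: [-0.0, 0.3, -0.2]
grip_width: 0.05
grasp_force: 0.0
```

```bash
cat >> h.py <<'E'
def go(*ts):
    "remaining shift to each target in tool axes, mm (successive)"
    from scipy.spatial.transform import Rotation as R
    s=robot.read_state(); p=s["tool_pos"]; Rm=R.from_quat(s["ee_rot"]).as_matrix()
    print("tcp",p.round(4),"toolx",np.degrees(np.arctan2(Rm[1,0],Rm[0,0])).round(1),"toolz",Rm[:,2].round(3),"q",s["q"].round(2))
    for t in ts: d=(np.array(t)-p); print(t,"->",(Rm.T@d*1000).round(1)); p=np.array(t)
def near(c,ref):
    c=[(u,a) for u,a in c]; i=np.argmin([np.hypot(*(u-ref)) for u,a in c]); return c[i]
E
python3 - <<'E'
from h import *
A,B=stampers("top"),stampers("scene")
for r in ((355.1,206.2),(318.2,183.3),(358.7,163.0)): u,a=near(A,r);print(u,a,ray("top",[u],.072)[0,:2].round(4))
for r in ((205.7,218.1),(242.4,232.8),(203.7,254.6)): u,a=near(B,r);print(u,a,ray("scene",[u],.065)[0,:2].round(4))
im=robot.read_camera("top");H=hsv(im)
r=((H[...,0]<10)|(H[...,0]>168))&(H[...,1]>150); r[:,:375]=0;r[:185]=0;r[:,490:]=0
for c in blobs(r,800): print("tray",rect("top",c,.02),cv2.boxPoints(cv2.minAreaRect(c)).round(0).tolist())
g=(H[...,0]>50)&(H[...,0]<85)&(H[...,1]>120)
go((.5811,-.1672,.2),(.429,-.0225,.2))
print(ray("top",[(568/2+60-.0,0)],0)[0,:1])
E
```

```text
[355.2 206.1] 66.5 [ 0.582  -0.1666]
[318.1 183.3] 63.5 [ 0.6429 -0.0748]
[358.6 163. ] 62.0 [ 0.692  -0.1799]
[205.7 218.1] 59.5 [ 0.5807 -0.1682]
[242.4 232.8] 60.5 [ 0.6424 -0.0753]
[203.7 254.6] 69.5 [ 0.6912 -0.182 ]
tray (array([ 0.5325, -0.3585]), np.float64(0.145), np.float64(-9.8), np.float64(0.212), np.float64(-98.8)) [[383.0, 247.0], [389.0, 192.0], [468.0, 202.0], [462.0, 257.0]]
tcp [0.4575 0.3656 0.2394] toolx 99.5 toolz [-0.001 -0.    -1.   ] q [ 0.53  0.24  1.53 -0.    1.38  0.36]
(0.5811, -0.1672, 0.2) -> [-545.9   33.6   39.6]
(0.429, -0.0225, 0.2) -> [ 1.679e+02 -1.260e+02  1.000e-01]
[1.16674586]
```

Emit:
step_arm --pt "-42 2.6 0" --pt "-42 2.6 0" --pt "-42 2.6 0" --pt "-42 2.6 0" --pt "-42 2.6 0" --yaw '[0, 0, 0, 0, 0]' --gripper 55 --newtons 50

```text
time_s: 14.45
tool_pos: [0.5052, 0.1592, 0.2401]
ee_rot: [0.646, 0.763, 0.0, 0.0]
contact_force: [-0.1, 1.2, 0.1]
grip_width: 0.0553
grasp_force: 0.0
```

Emit:
step_arm --pt "-42 2.6 0" --pt "-42 2.6 0" --pt "-42 2.6 0" --pt "-42 2.6 0" --pt "-42 2.6 0" --yaw '[0, 0, 0, 0, 0]'

```text
time_s: 14.95
tool_pos: [0.5526, -0.046, 0.2401]
ee_rot: [0.646, 0.763, 0.0, 0.0]
contact_force: [0.7, 0.1, 0.6]
grip_width: 0.055
grasp_force: 0.0
```

Emit:
step_arm --pt "-42 2.6 0" --pt "-42 2.6 0" --pt "-42 2.6 40" --pt "0 0 0" --pt "0 0 0" --yaw '[0, 0, 0, 0, 0]'

```text
time_s: 15.45
tool_pos: [0.5786, -0.162, 0.2039]
ee_rot: [0.647, 0.763, -0.0, -0.002]
contact_force: [-0.8, 0.8, 0.8]
grip_width: 0.0547
grasp_force: 0.0
```

```bash
python3 -c "
from h import *
go((.5812,-.1672,.056))"
```

```text
tcp [ 0.5786 -0.162   0.2039] toolx 99.4 toolz [-0.003  0.002 -1.   ] q [-0.42  0.3   1.52  0.    1.32 -0.58]
(0.5812, -0.1672, 0.056) -> [ -5.9   2.1 147.9]
```

Emit:
step_arm --pt "-3 1 40" --pt "0 0 40" --pt "0 0 30" --pt "0 0 0" --pt "0 0 0" --yaw '[0, 0, 0, 0, 0]'

```text
time_s: 15.95
tool_pos: [0.5816, -0.1635, 0.0967]
ee_rot: [0.646, 0.764, 0.0, 0.0]
contact_force: [0.0, 0.2, 0.9]
grip_width: 0.0552
grasp_force: 0.0
```

Emit:
step_arm --pt "0 0 0" --pt "0 0 0" --pt "0 0 0" --yaw '[0, 0, 0]'

```text
time_s: 16.25
tool_pos: [0.5823, -0.1649, 0.0977]
ee_rot: [0.646, 0.763, 0.001, 0.002]
contact_force: [0.3, 0.4, 1.0]
grip_width: 0.055
grasp_force: 0.0
```

```bash
python3 -c "
from h import *
go((.5812,-.1672,.055))"
```

```text
tcp [ 0.5823 -0.1649  0.0977] toolx 99.5 toolz [ 0.004 -0.002 -1.   ] q [-0.42  0.43  1.59  0.    1.12 -0.58]
(0.5812, -0.1672, 0.055) -> [-2.  -1.6 42.7]
```

Emit:
step_arm --pt "-2 -1 25" --pt "0 0 15" --pt "0 0 2" --pt "0 0 0" --pt "0 0 0" --yaw '[0, 0, 0, 0, 0]'

```text
time_s: 16.75
tool_pos: [0.5809, -0.1668, 0.0542]
ee_rot: [0.646, 0.763, 0.0, 0.001]
contact_force: [0.1, 0.1, 0.3]
grip_width: 0.0549
grasp_force: 0.0
```

Emit:
step_arm --pt "0 0 0" --pt "0 0 0" --pt "0 0 0" --pt "0 0 0" --pt "0 0 0" --yaw '[0, 0, 0, 0, 0]' --gripper 15

```text
time_s: 17.25
tool_pos: [0.5811, -0.1668, 0.0542]
ee_rot: [0.646, 0.763, 0.0, 0.001]
contact_force: [2.1, 0.4, 2.1]
grip_width: 0.0289
grasp_force: 49.1
```

Emit:
step_arm --pt "0 0 -5" --pt "0 0 -15" --pt "0 0 -40" --pt "0 0 -40" --pt "0 0 0" --yaw '[0, 0, 0, 0, 0]'

```text
time_s: 17.75
tool_pos: [0.5846, -0.1685, 0.1616]
ee_rot: [0.646, 0.763, 0.002, 0.007]
contact_force: [1.4, -1.5, -0.2]
grip_width: 0.029
grasp_force: 49.6
```

Emit:
step_arm --pt "0 0 0" --pt "0 0 0" --yaw '[0, 0]'

```text
time_s: 17.95
tool_pos: [0.5789, -0.166, 0.1523]
ee_rot: [0.646, 0.763, -0.0, -0.002]
contact_force: [-0.4, 0.7, -1.3]
grip_width: 0.0289
grasp_force: 49.6
```

```bash
python3 -c "
from h import *
go((.4293,-.0223,.155),(.4293,-.0223,.070))"
```

```text
tcp [ 0.5789 -0.166   0.1523] toolx 99.5 toolz [-0.003  0.001 -1.   ] q [-0.42  0.36  1.56 -0.    1.23 -0.59]
(0.4293, -0.0223, 0.155) -> [ 166.3 -124.    -2.1]
(0.4293, -0.0223, 0.07) -> [-0.1  0.2 85. ]
```

Emit:
step_arm --pt "33.5 -25.2 0" --pt "33.5 -25.2 0" --pt "33.5 -25.2 0" --pt "33.5 -25.2 0" --pt "33.5 -25.2 0" --yaw '[0, 0, 0, 0, 0]'

```text
time_s: 18.45
tool_pos: [0.4253, -0.0206, 0.1514]
ee_rot: [0.647, 0.763, -0.001, -0.002]
contact_force: [0.8, 1.3, -0.7]
grip_width: 0.0291
grasp_force: 49.7
```

Emit:
step_arm --pt "0 0 0" --pt "0 0 35" --pt "0 0 35" --pt "0 0 10" --pt "0 0 0" --yaw '[0, 0, 0, 0, 0]'

```text
time_s: 18.95
tool_pos: [0.426, -0.0216, 0.0711]
ee_rot: [0.647, 0.763, -0.002, -0.003]
contact_force: [1.0, -0.2, -0.6]
grip_width: 0.029
grasp_force: 50.0
```

Emit:
step_arm --pt "0 0 0" --pt "0 0 0" --pt "0 0 4" --pt "0 0 4" --pt "0 0 2" --yaw '[0, 0, 0, 0, 0]'

```text
time_s: 19.45
tool_pos: [0.4297, -0.0224, 0.0642]
ee_rot: [0.646, 0.763, 0.001, 0.001]
contact_force: [0.6, -0.1, 1.6]
grip_width: 0.0289
grasp_force: 50.1
```

Emit:
step_arm --pt "0 0 2" --pt "0 0 2" --pt "0 0 0" --pt "0 0 0" --yaw '[0, 0, 0, 0]'

```text
time_s: 19.85
tool_pos: [0.4296, -0.0223, 0.0601]
ee_rot: [0.646, 0.763, 0.001, 0.001]
contact_force: [2.3, -1.2, 3.1]
grip_width: 0.0287
grasp_force: 50.2
```

Emit:
step_arm --pt "0 0 2" --pt "0 0 2" --pt "0 0 0" --pt "0 0 0" --yaw '[0, 0, 0, 0]'

```text
time_s: 20.25
tool_pos: [0.4288, -0.0221, 0.0557]
ee_rot: [0.646, 0.763, 0.0, 0.0]
contact_force: [2.7, -0.3, 4.2]
grip_width: 0.029
grasp_force: 50.2
```

Force goes from 1.6 to 4.2 N over 8 mm, so this stamper is soft and goes in the tin.

Emit:
step_arm --pt "0 0 -10" --pt "0 0 -35" --pt "0 0 -35" --pt "0 0 -34" --pt "0 0 0" --yaw '[0, 0, 0, 0, 0]'

```text
time_s: 20.75
tool_pos: [0.4298, -0.0223, 0.1732]
ee_rot: [0.646, 0.763, 0.001, 0.002]
contact_force: [1.4, -0.5, -2.0]
grip_width: 0.0289
grasp_force: 51.2
```

Emit:
step_arm --pt "27.9 30.4 0" --pt "27.9 30.4 0" --pt "27.9 30.4 0" --pt "27.9 30.4 0" --pt "27.9 30.4 0" --yaw '[0, 0, 0, 0, 0]'

```text
time_s: 21.25
tool_pos: [0.5532, 0.1416, 0.1666]
ee_rot: [0.646, 0.763, -0.003, -0.003]
contact_force: [0.1, -0.2, -0.8]
grip_width: 0.029
grasp_force: 51.2
```

Emit:
step_arm --pt "27.6 30.6 0" --pt "0 0 0" --pt "0 0 0" --pt "0 0 0" --pt "0 0 0" --yaw '[0, 0, 0, 0, 0]'

```text
time_s: 21.75
tool_pos: [0.5797, 0.1716, 0.1687]
ee_rot: [0.647, 0.763, -0.001, -0.001]
contact_force: [0.1, 0.1, -0.7]
grip_width: 0.0288
grasp_force: 51.1
```

```bash
python3 - <<'E'
from h import *
go((.5815,.1727,.1),(.5815,.1727,.059))
a=robot.read_camera("scene");b=robot.read_camera("top")
cv2.imwrite("pics/g5.png",np.hstack([cv2.resize(a[120:270,240:390],(400,400)),cv2.resize(b[130:280,170:320],(400,400))])[:,:,::-1])
E
```

```text
tcp [0.5797 0.1716 0.1687] toolx 99.4 toolz [-0.003 -0.001 -1.   ] q [ 0.14  0.34  1.54 -0.    1.26 -0.02]
(0.5815, 0.1727, 0.1) -> [ 0.8  2.2 68.7]
(0.5815, 0.1727, 0.059) -> [ 0.   0.1 41. ]
```

View pics/g5.png

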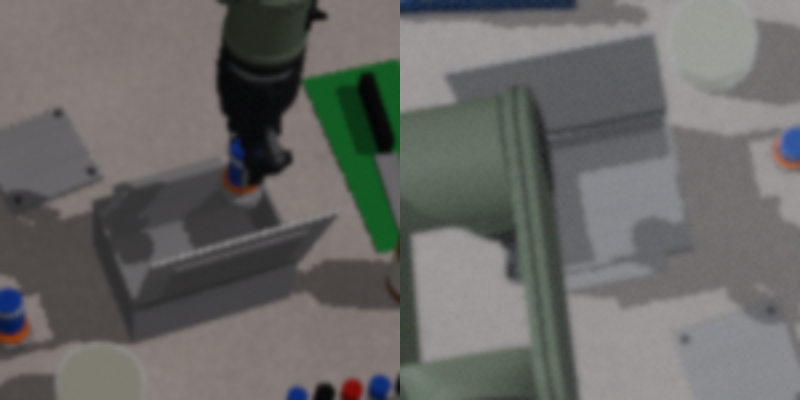

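Emit:
step_arm --pt "0 1 35" --pt "0 0 35" --pt "0 0 25" --pt "0 0 10" --pt "0 0 5" --yaw '[0, 0, 0, 0, 0]'

```text
time_s: 22.35
tool_pos: [0.5813, 0.1724, 0.0588]
ee_rot: [0.647, 0.763, -0.001, -0.001]
contact_force: [-2.2, -1.1, 2.0]
grip_width: 0.029
grasp_force: 51.4
```

Emit:
step_arm --pt "0 0 0" --pt "0 0 0" --pt "0 0 0" --yaw '[0, 0, 0]'

```text
time_s: 22.65
tool_pos: [0.5836, 0.1732, 0.0613]
ee_rot: [0.646, 0.763, 0.001, 0.001]
contact_force: [0.5, -0.1, -1.4]
grip_width: 0.0287
grasp_force: 51.3
```

Emit:
step_arm --pt "0 0 2" --pt "0 0 0" --pt "0 0 0" --yaw '[0, 0, 0]'

```text
time_s: 22.95
tool_pos: [0.5835, 0.1732, 0.0587]
ee_rot: [0.646, 0.763, 0.001, 0.001]
contact_force: [1.8, 0.6, 2.2]
grip_width: 0.0287
grasp_force: 51.4
```

Emit:
step_arm --pt "0 0 0" --pt "0 0 0" --pt "0 0 0" --pt "0 0 -10" --pt "0 0 -40" --yaw '[0, 0, 0, 0, 0]' --gripper 48

```text
time_s: 23.45
tool_pos: [0.5777, 0.1722, 0.1032]
ee_rot: [0.646, 0.763, -0.004, -0.004]
contact_force: [-1.1, -1.2, -0.0]
grip_width: 0.0481
grasp_force: 0.0
```

Emit:
step_arm --pt "0 0 -40" --pt "0 0 -40" --pt "0 0 0" --pt "0 0 0" --pt "0 0 0" --yaw '[0, 0, 0, 0, 0]'

```text
time_s: 23.95
tool_pos: [0.5811, 0.1728, 0.1865]
ee_rot: [0.646, 0.763, -0.001, -0.001]
contact_force: [-0.9, 1.1, -0.4]
grip_width: 0.048
grasp_force: 0.0
```

```bash
python3 - <<'E'
from h import *
A,B=stampers("top"),stampers("scene")
for r in ((318.2,183.3),(358.7,163.0)): u,a=near(A,r);print(u,a,ray("top",[u],.072)[0,:2].round(4))
for r in ((242.4,232.8),(203.7,254.6)): u,a=near(B,r);print(u,a,ray("scene",[u],.065)[0,:2].round(4))
go((.6427,-.075,.189),(.6427,-.075,.055))
E
```

```text
[318.2 183.3] 68.5 [ 0.6429 -0.075 ]
[358.7 163. ] 61.0 [ 0.692  -0.1801]
[242.5 232.5] 64.0 [ 0.6415 -0.0749]
[203.7 254.6] 68.5 [ 0.6912 -0.182 ]
tcp [0.5808 0.1727 0.1855] toolx 99.5 toolz [-0.004 -0.001 -1.   ] q [ 0.15  0.33  1.52  0.    1.29 -0.02]
(0.6427, -0.075, 0.189) -> [-254.5   20.4   -3.6]
(0.6427, -0.075, 0.055) -> [ -0.    0.5 134. ]
```

Emit:
step_arm --pt "-42 0 0" --pt "-42 0 0" --pt "-42 0 0" --pt "-42 0 0" --pt "-42 0 0" --yaw '[0, 0, 0, 0, 0]' --gripper 55

```text
time_s: 24.55
tool_pos: [0.6157, -0.0356, 0.1857]
ee_rot: [0.646, 0.763, -0.001, -0.001]
contact_force: [0.3, -0.4, -0.4]
grip_width: 0.0548
grasp_force: 0.0
```

Emit:
step_arm --pt "-43 19 0" --pt "0 0 40" --pt "0 0 40" --pt "0 0 10" --pt "0 0 0" --yaw '[0, 0, 0, 0, 0]'

```text
time_s: 25.05
tool_pos: [0.6396, -0.0727, 0.0937]
ee_rot: [0.646, 0.763, -0.002, -0.004]
contact_force: [-0.0, 0.3, -0.5]
grip_width: 0.0551
grasp_force: 0.0
```

Emit:
step_arm --pt "0 0 0" --pt "0 0 0" --pt "0 0 0" --yaw '[0, 0, 0]'

```text
time_s: 25.35
tool_pos: [0.6441, -0.0736, 0.1001]
ee_rot: [0.646, 0.763, 0.001, 0.002]
contact_force: [-0.2, -0.5, 0.1]
grip_width: 0.0548
grasp_force: 0.0
```

```bash
python3 -c "
from h import *
go((.6425,-.075,.055))"
```

```text
tcp [ 0.6441 -0.0736  0.1001] toolx 99.5 toolz [ 0.004 -0.001 -1.   ] q [-0.25  0.5   1.47 -0.    1.16 -0.41]
(0.6425, -0.075, 0.055) -> [-1.1 -2.  45.1]
```

Emit:
step_arm --pt "-1 -1 25" --pt "0 0 15" --pt "0 0 4" --pt "0 0 0" --pt "0 0 0" --yaw '[0, 0, 0, 0, 0]'

```text
time_s: 25.85
tool_pos: [0.6422, -0.0747, 0.0542]
ee_rot: [0.646, 0.763, 0.0, 0.0]
contact_force: [0.4, -0.8, 1.2]
grip_width: 0.0551
grasp_force: 0.0
```

Emit:
step_arm --pt "0 0 0" --pt "0 0 0" --pt "0 0 0" --pt "0 0 0" --pt "0 0 0" --yaw '[0, 0, 0, 0, 0]' --gripper 15 --newtons 60

```text
time_s: 26.35
tool_pos: [0.6425, -0.0748, 0.0543]
ee_rot: [0.646, 0.763, 0.001, 0.001]
contact_force: [1.4, 0.7, 1.7]
grip_width: 0.0291
grasp_force: 58.9
```

Emit:
step_arm --pt "0 0 -5" --pt "0 0 -15" --pt "0 0 -40" --pt "0 0 -40" --pt "0 0 0" --yaw '[0, 0, 0, 0, 0]'

```text
time_s: 26.85
tool_pos: [0.6462, -0.0757, 0.162]
ee_rot: [0.646, 0.763, 0.003, 0.006]
contact_force: [1.6, -0.1, -0.8]
grip_width: 0.0285
grasp_force: 59.4
```

Emit:
step_arm --pt "0 0 0" --pt "0 0 0" --pt "0 0 0" --yaw '[0, 0, 0]'

```text
time_s: 27.15
tool_pos: [0.6399, -0.0742, 0.1511]
ee_rot: [0.646, 0.763, -0.001, -0.002]
contact_force: [-1.0, 0.7, -2.1]
grip_width: 0.0287
grasp_force: 59.4
```

```bash
python3 -c "
from h import *
go((.4293,-.0223,.155))"
```

```text
tcp [ 0.6399 -0.0742  0.1511] toolx 99.5 toolz [-0.005  0.001 -1.   ] q [-0.25  0.44  1.45 -0.    1.26 -0.41]
(0.4293, -0.0223, 0.155) -> [  85.8 -199.2   -2.8]
```

Emit:
step_arm --pt "17.4 -40.3 0" --pt "17.4 -40.3 0" --pt "17.4 -40.3 0" --pt "17.4 -40.3 0" --pt "17.4 -40.3 0" --yaw '[0, 0, 0, 0, 0]'

```text
time_s: 27.65
tool_pos: [0.4257, -0.0212, 0.1519]
ee_rot: [0.646, 0.763, -0.001, -0.002]
contact_force: [-0.2, 0.7, -0.0]
grip_width: 0.0286
grasp_force: 59.7
```

Emit:
step_arm --pt "0 0 0" --pt "0 0 35" --pt "0 0 35" --pt "0 0 10" --pt "0 0 0" --yaw '[0, 0, 0, 0, 0]'

```text
time_s: 28.15
tool_pos: [0.4265, -0.0214, 0.0714]
ee_rot: [0.646, 0.763, -0.001, -0.003]
contact_force: [-0.6, 0.6, 0.1]
grip_width: 0.0288
grasp_force: 60.0
```

Emit:
step_arm --pt "0 0 0" --pt "0 0 0" --pt "0 0 4" --pt "0 0 4" --pt "0 0 2" --yaw '[0, 0, 0, 0, 0]'

```text
time_s: 28.65
tool_pos: [0.4298, -0.0222, 0.0643]
ee_rot: [0.646, 0.763, 0.001, 0.001]
contact_force: [0.8, 0.0, 4.6]
grip_width: 0.0287
grasp_force: 60.3
```

Emit:
step_arm --pt "0 0 2" --pt "0 0 2" --pt "0 0 0" --pt "0 0 0" --yaw '[0, 0, 0, 0]'

```text
time_s: 29.05
tool_pos: [0.4299, -0.0222, 0.0607]
ee_rot: [0.646, 0.763, 0.001, 0.001]
contact_force: [0.2, 0.3, 7.3]
grip_width: 0.029
grasp_force: 60.8
```

Emit:
step_arm --pt "0 0 2" --pt "0 0 2" --pt "0 0 0" --pt "0 0 0" --yaw '[0, 0, 0, 0]'

```text
time_s: 29.45
tool_pos: [0.43, -0.0222, 0.057]
ee_rot: [0.646, 0.763, 0.001, 0.001]
contact_force: [-1.2, 0.7, 10.2]
grip_width: 0.0285
grasp_force: 61.1
```

10.2 N at about 9 mm: stiff, so it goes in the tray.

Emit:
step_arm --pt "0 0 -8" --pt "0 0 -30" --pt "0 0 -30" --pt "0 0 -32" --pt "0 0 0" --yaw '[0, 0, 0, 0, 0]'

```text
time_s: 29.95
tool_pos: [0.4318, -0.0227, 0.1596]
ee_rot: [0.646, 0.763, 0.002, 0.004]
contact_force: [1.4, -0.2, -0.1]
grip_width: 0.0292
grasp_force: 60.7
```

Emit:
step_arm --pt "-40.3 6.9 0" --pt "-40.3 6.9 0" --pt "-40.3 6.9 0" --pt "-40.3 6.9 0" --pt "-40.3 6.9 0" --yaw '[0, 0, 0, 0, 0]'

```text
time_s: 30.45
tool_pos: [0.4949, -0.2159, 0.1534]
ee_rot: [0.647, 0.763, -0.0, -0.002]
contact_force: [-0.1, 0.5, -0.4]
grip_width: 0.0286
grasp_force: 60.7
```

Emit:
step_arm --pt "-40.3 6.9 0" --pt "-40.3 6.9 0" --pt "-40.3 6.9 0" --pt "0 0 35" --pt "0 0 35" --yaw '[0, 0, 0, 0, 0]'

```text
time_s: 30.95
tool_pos: [0.5362, -0.3327, 0.084]
ee_rot: [0.647, 0.762, 0.0, 0.001]
contact_force: [0.0, 0.2, -1.7]
grip_width: 0.0288
grasp_force: 60.8
```

Emit:
step_arm --pt "0 0 15" --pt "0 0 0" --pt "0 0 0" --pt "0 0 0" --pt "0 0 0" --yaw '[0, 0, 0, 0, 0]'

```text
time_s: 31.45
tool_pos: [0.5374, -0.3317, 0.0729]
ee_rot: [0.646, 0.763, 0.0, 0.002]
contact_force: [-0.4, -0.2, -0.6]
grip_width: 0.0282
grasp_force: 60.8
```

```bash
python3 - <<'E'
from h import *
go((.537,-.331,.0585))
a=robot.read_camera("scene");b=robot.read_camera("top")
cv2.imwrite("pics/g6.png",np.hstack([cv2.resize(a[170:320,80:230],(400,400)),cv2.resize(b[150:300,340:490],(400,400))])[:,:,::-1])
E
```

```text
tcp [ 0.5374 -0.3317  0.0729] toolx 99.5 toolz [ 0.003 -0.003 -1.   ] q [-0.69  0.51  1.53 -0.    1.1  -0.86]
(0.537, -0.331, 0.0585) -> [ 0.8 -0.3 14.4]
```

View pics/g6.png

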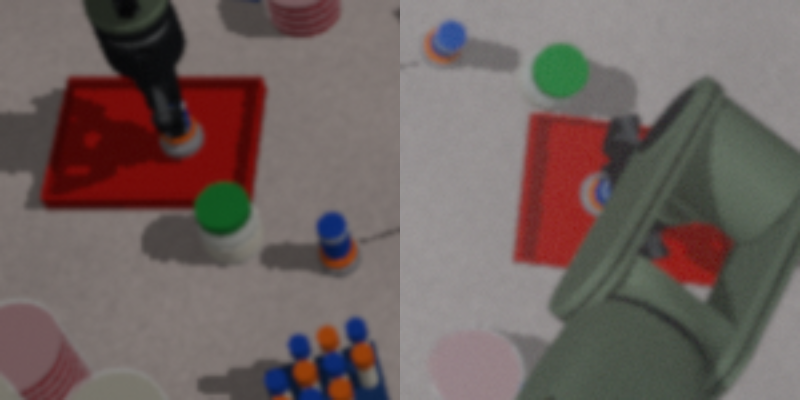

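Emit:
step_arm --pt "0 0 8" --pt "0 0 4" --pt "0 0 2" --pt "0 0 0" --pt "0 0 0" --yaw '[0, 0, 0, 0, 0]'

```text
time_s: 32.05
tool_pos: [0.5361, -0.3309, 0.057]
ee_rot: [0.646, 0.763, -0.0, 0.0]
contact_force: [0.5, 0.9, 2.7]
grip_width: 0.0288
grasp_force: 61.3
```

Emit:
step_arm --pt "0 0 0" --pt "0 0 0" --pt "0 0 0" --pt "0 0 -10" --pt "0 0 -40" --yaw '[0, 0, 0, 0, 0]' --gripper 48

```text
time_s: 32.55
tool_pos: [0.5325, -0.3282, 0.102]
ee_rot: [0.646, 0.763, -0.0, -0.006]
contact_force: [-0.2, 0.0, -0.5]
grip_width: 0.0479
grasp_force: 0.0
```

Emit:
step_arm --pt "0 0 -40" --pt "0 0 -40" --pt "0 0 0" --pt "0 0 0" --pt "0 0 0" --yaw '[0, 0, 0, 0, 0]'

```text
time_s: 33.05
tool_pos: [0.5352, -0.3302, 0.1854]
ee_rot: [0.646, 0.763, -0.0, -0.001]
contact_force: [0.1, 0.0, 1.0]
grip_width: 0.0481
grasp_force: 0.0
```

```bash
python3 - <<'E'
from h import *
A,B=stampers("top"),stampers("scene")
u,a=near(A,(358.7,163.0));print(u,a,ray("top",[u],.072)[0,:2].round(4))
for r in ((203.7,254.6),(150,215)): u,a=near(B,r);print(u,a,ray("scene",[u],.065)[0,:2].round(4))
go((.6914,-.1808,.189),(.6914,-.1808,.055))
E
```

```text
[358.6 163. ] 62.0 [ 0.692  -0.1799]
[203.7 254.6] 68.5 [ 0.6912 -0.182 ]
[147.7 218.9] 31.5 [ 0.5582 -0.3232]
tcp [ 0.5349 -0.33    0.1844] toolx 99.4 toolz [-0.003  0.003 -1.   ] q [-0.69  0.38  1.46 -0.    1.3  -0.86]
(0.6914, -0.1808, 0.189) -> [121.5 178.9  -4.7]
(0.6914, -0.1808, 0.055) -> [ -0.4   0.4 134. ]
```

Emit:
step_arm --pt "24.5 35.5 0" --pt "24.5 35.5 0" --pt "24.5 35.5 0" --pt "24.5 35.5 0" --pt "24.5 35.5 0" --yaw '[0, 0, 0, 0, 0]' --gripper 55

```text
time_s: 33.65
tool_pos: [0.6911, -0.1793, 0.1843]
ee_rot: [0.647, 0.763, -0.001, -0.002]
contact_force: [-0.3, -0.6, 0.2]
grip_width: 0.0554
grasp_force: 0.0
```

Emit:
step_arm --pt "0 0 40" --pt "0 0 40" --pt "0 0 10" --pt "0 0 0" --pt "0 0 0" --yaw '[0, 0, 0, 0, 0]'

```text
time_s: 34.15
tool_pos: [0.6915, -0.1815, 0.0975]
ee_rot: [0.647, 0.763, 0.0, 0.001]
contact_force: [0.3, -0.8, 0.5]
grip_width: 0.0548
grasp_force: 0.0
```

Emit:
step_arm --pt "0 0 0" --pt "0 0 0" --pt "0 0 0" --yaw '[0, 0, 0]'

```text
time_s: 34.45
tool_pos: [0.6919, -0.1815, 0.0986]
ee_rot: [0.647, 0.763, 0.001, 0.001]
contact_force: [0.3, 0.4, 0.9]
grip_width: 0.0554
grasp_force: 0.0
```

```bash
python3 -c "
from h import *
go((.6914,-.1808,.055))"
```

```text
tcp [ 0.6919 -0.1815  0.0986] toolx 99.4 toolz [ 0.003 -0.001 -1.   ] q [-0.38  0.63  1.28  0.    1.23 -0.54]
(0.6914, -0.1808, 0.055) -> [ 0.8 -0.5 43.6]
```

Emit:
step_arm --pt "0 0 25" --pt "0 0 15" --pt "0 0 4" --pt "0 0 0" --pt "0 0 0" --yaw '[0, 0, 0, 0, 0]'

```text
time_s: 34.95
tool_pos: [0.6914, -0.1811, 0.0531]
ee_rot: [0.646, 0.763, 0.0, 0.0]
contact_force: [-0.2, -1.1, -0.5]
grip_width: 0.0547
grasp_force: 0.0
```

Emit:
step_arm --pt "0 0 0" --pt "0 0 0" --pt "0 0 0" --pt "0 0 0" --pt "0 0 0" --yaw '[0, 0, 0, 0, 0]' --gripper 15

```text
time_s: 35.45
tool_pos: [0.6918, -0.1811, 0.0534]
ee_rot: [0.646, 0.763, 0.0, 0.001]
contact_force: [0.8, -0.7, 1.0]
grip_width: 0.0287
grasp_force: 58.9
```

Emit:
step_arm --pt "0 0 -5" --pt "0 0 -15" --pt "0 0 -40" --pt "0 0 -40" --pt "0 0 0" --yaw '[0, 0, 0, 0, 0]'

```text
time_s: 35.95
tool_pos: [0.6954, -0.1826, 0.1621]
ee_rot: [0.646, 0.763, 0.002, 0.007]
contact_force: [0.8, -1.3, 0.4]
grip_width: 0.0283
grasp_force: 59.4
```

Emit:
step_arm --pt "28.6 -33.2 0" --pt "28.6 -33.2 0" --pt "28.6 -33.2 0" --pt "28.6 -33.2 0" --pt "28.6 -33.2 0" --yaw '[0, 0, 0, 0, 0]'

```text
time_s: 36.45
tool_pos: [0.5013, -0.066, 0.1521]
ee_rot: [0.646, 0.763, -0.0, -0.001]
contact_force: [0.6, 0.4, -0.4]
grip_width: 0.029
grasp_force: 59.7
```

Emit:
step_arm --pt "28.6 -33.2 0" --pt "28.6 -33.2 0" --pt "0 0 0" --pt "0 0 0" --pt "0 0 0" --yaw '[0, 0, 0, 0, 0]'

```text
time_s: 36.95
tool_pos: [0.4299, -0.022, 0.1532]
ee_rot: [0.646, 0.763, 0.0, 0.001]
contact_force: [0.5, -0.2, -0.8]
grip_width: 0.0286
grasp_force: 59.8
```

Emit:
step_arm --pt "0 0 35" --pt "0 0 35" --pt "0 0 9" --pt "0 0 0" --pt "0 0 0" --yaw '[0, 0, 0, 0, 0]'

```text
time_s: 37.45
tool_pos: [0.4304, -0.0222, 0.0746]
ee_rot: [0.647, 0.763, 0.0, 0.001]
contact_force: [0.8, 0.1, -1.1]
grip_width: 0.0289
grasp_force: 59.9
```

Emit:
step_arm --pt "0 0 0" --pt "0 0 4" --pt "0 0 4" --pt "0 0 2" --pt "0 0 0" --yaw '[0, 0, 0, 0, 0]'

```text
time_s: 37.95
tool_pos: [0.4297, -0.0218, 0.064]
ee_rot: [0.646, 0.763, 0.0, 0.001]
contact_force: [0.8, -0.2, 2.4]
grip_width: 0.0287
grasp_force: 59.9
```

Emit:
step_arm --pt "0 0 2" --pt "0 0 2" --pt "0 0 0" --pt "0 0 0" --yaw '[0, 0, 0, 0]'

```text
time_s: 38.35
tool_pos: [0.4296, -0.0218, 0.0599]
ee_rot: [0.646, 0.763, 0.0, 0.001]
contact_force: [1.5, -0.7, 2.9]
grip_width: 0.0284
grasp_force: 60.2
```

Emit:
step_arm --pt "0 0 2" --pt "0 0 2" --pt "0 0 0" --pt "0 0 0" --yaw '[0, 0, 0, 0]'

```text
time_s: 38.75
tool_pos: [0.4294, -0.0217, 0.0557]
ee_rot: [0.646, 0.763, 0.0, 0.0]
contact_force: [2.9, -0.2, 3.7]
grip_width: 0.0285
grasp_force: 60.2
```

Soft (3.7 N at 10 mm), so it goes in the tin.

Emit:
step_arm --pt "0 0 -10" --pt "0 0 -35" --pt "0 0 -35" --pt "0 0 -34" --pt "0 0 0" --yaw '[0, 0, 0, 0, 0]'

```text
time_s: 39.25
tool_pos: [0.4304, -0.022, 0.1735]
ee_rot: [0.646, 0.763, 0.001, 0.003]
contact_force: [0.5, -0.4, -1.2]
grip_width: 0.0288
grasp_force: 60.6
```

Emit:
step_arm --pt "12.6 36.4 0" --pt "12.6 36.4 0" --pt "12.6 36.4 0" --pt "12.6 36.4 0" --pt "12.6 36.4 0" --yaw '[0, 0, 0, 0, 0]'

```text
time_s: 39.75
tool_pos: [0.5963, 0.0714, 0.1666]
ee_rot: [0.646, 0.763, -0.002, -0.003]
contact_force: [-0.3, -0.6, -1.3]
grip_width: 0.0291
grasp_force: 60.7
```

Emit:
step_arm --pt "0 0 0" --pt "0 0 0" --pt "0 0 20" --pt "0 0 0" --pt "0 0 0" --yaw '[0, 0, 0, 0, 0]'

```text
time_s: 40.25
tool_pos: [0.5957, 0.07, 0.1483]
ee_rot: [0.647, 0.763, -0.001, -0.002]
contact_force: [0.6, 0.3, -0.5]
grip_width: 0.0284
grasp_force: 60.7
```

```bash
python3 - <<'E'
from h import *
go((.5987,.0701,.059))
a=robot.read_camera("scene");b=robot.read_camera("top")
cv2.imwrite("pics/g7.png",np.hstack([cv2.resize(a[120:270,220:370],(400,400)),cv2.resize(b[130:280,170:320],(400,400))])[:,:,::-1])
E
```

```text
tcp [0.5957 0.07   0.1483] toolx 99.4 toolz [-0.004 -0.    -1.   ] q [-0.03  0.36  1.57 -0.    1.22 -0.19]
(0.5987, 0.0701, 0.059) -> [-0.4  3.4 89.3]
```

View pics/g7.png

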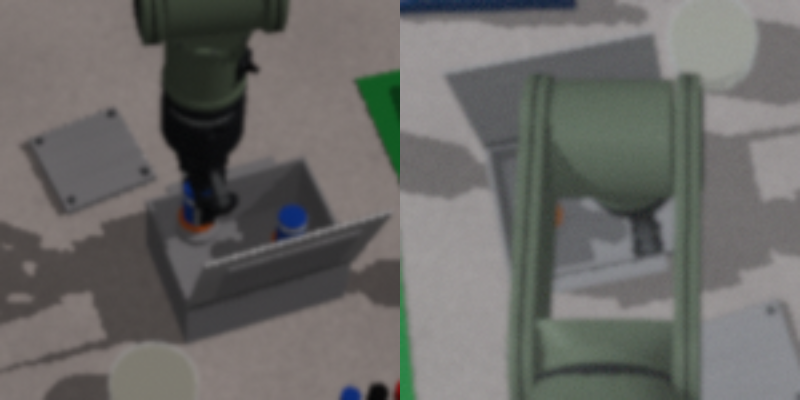

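The first stamper stands in the tin and the second is over its slot, so I lower and release it.

Emit:
step_arm --pt "0 1 35" --pt "0 0 30" --pt "0 0 15" --pt "0 0 8" --pt "0 0 3" --yaw '[0, 0, 0, 0, 0]'

```text
time_s: 40.85
tool_pos: [0.5992, 0.0705, 0.0586]
ee_rot: [0.646, 0.763, 0.0, 0.0]
contact_force: [-0.5, 0.3, -1.2]
grip_width: 0.0291
grasp_force: 60.7
```

Emit:
step_arm --pt "0 0 1" --pt "0 0 0" --pt "0 0 0" --yaw '[0, 0, 0]'

```text
time_s: 41.15
tool_pos: [0.6, 0.0706, 0.0589]
ee_rot: [0.646, 0.763, 0.001, 0.001]
contact_force: [-0.4, -0.6, -1.0]
grip_width: 0.0287
grasp_force: 60.7
```

Emit:
step_arm --pt "0 0 0" --pt "0 0 0" --pt "0 0 0" --pt "0 0 -10" --pt "0 0 -40" --yaw '[0, 0, 0, 0, 0]' --gripper 48

```text
time_s: 41.65
tool_pos: [0.5948, 0.0706, 0.1036]
ee_rot: [0.646, 0.763, -0.003, -0.004]
contact_force: [-0.4, -0.1, -1.2]
grip_width: 0.0482
grasp_force: 0.0
```

Emit:
step_arm --pt "0 0 -40" --pt "0 0 -40" --pt "0 0 -40" --pt "0 0 -40" --pt "0 0 -40" --yaw '[0, 0, 0, 0, 0]'

```text
time_s: 42.15
tool_pos: [0.5987, 0.0707, 0.3103]
ee_rot: [0.646, 0.763, 0.0, 0.0]
contact_force: [0.2, -0.0, -0.7]
grip_width: 0.048
grasp_force: 0.0
```

Emit:
step_arm --pt "-20 -40 0" --pt "-20 -40 0" --pt "-20 -40 0" --pt "0 0 0" --pt "0 0 0" --yaw '[0, 0, 0, 0, 0]' --gripper 0

```text
time_s: 42.65
tool_pos: [0.4902, -0.0086, 0.3085]
ee_rot: [0.647, 0.762, 0.001, 0.001]
contact_force: [0.8, -0.3, -0.9]
grip_width: -0.0001
grasp_force: 0.0
```

```bash
python3 - <<'E'
from h import *
go((.75,.12,.31))
a=robot.read_camera("scene");b=robot.read_camera("top")
cv2.imwrite("pics/g8.png",np.hstack([cv2.resize(a[110:310,80:280+60],(400,308)),cv2.resize(b[130:310,120:360],(400,300))[:308],][0:1]+[cv2.copyMakeBorder(cv2.resize(b[130:310,120:360],(400,300)),0,8,0,0,cv2.BORDER_CONSTANT)])[:,:,::-1])
E
```

```text
tcp [ 0.4902 -0.0086  0.3085] toolx 99.4 toolz [ 0.002  0.    -1.   ] q [-0.19 -0.02  1.67  0.    1.49 -0.36]
(0.75, 0.12, 0.31) -> [ 84.6 277.3  -1. ]
```

View pics/g8.png

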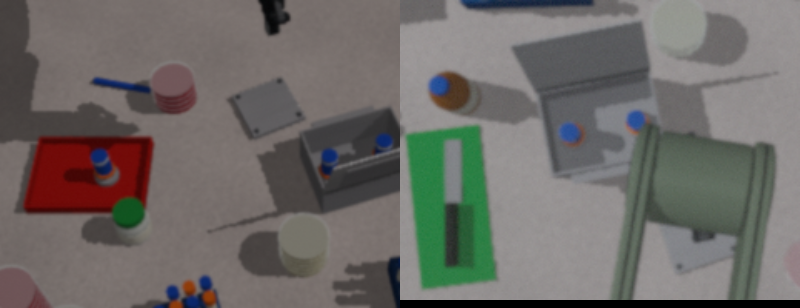

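The picture shows two stampers upright in the tin, one in the tray with its ring up, and the spatula flat on the mat. Next I shut the lid from behind with closed fingers.

Emit:
step_arm --pt "14 35.4 0" --pt "14 35.4 0" --pt "14 35.4 0" --pt "14 35.4 0" --pt "14 35.4 0" --yaw '[0, 0, 0, 0, 0]'

```text
time_s: 43.25
tool_pos: [0.6558, 0.092, 0.3071]
ee_rot: [0.646, 0.763, 0.0, 0.0]
contact_force: [-1.0, -0.7, 0.8]
grip_width: -0.0003
grasp_force: 0.0
```

Emit:
step_arm --pt "14 35.4 0" --pt "14 35.4 0" --pt "14 35.4 0" --pt "0 0 0" --pt "0 0 0" --yaw '[0, 0, 0, 0, 0]'

```text
time_s: 43.75
tool_pos: [0.7519, 0.1503, 0.3048]
ee_rot: [0.646, 0.764, -0.001, -0.001]
contact_force: [-0.1, 0.1, 1.0]
grip_width: 0.0
grasp_force: 0.0
```

Emit:
step_arm --pt "0 0 35" --pt "0 0 35" --pt "0 0 38" --pt "0 0 0" --pt "0 0 0" --yaw '[0, 0, 0, 0, 0]'

```text
time_s: 44.25
tool_pos: [0.7508, 0.1485, 0.1999]
ee_rot: [0.647, 0.763, -0.0, -0.0]
contact_force: [-1.1, -0.3, 0.3]
grip_width: 0.0001
grasp_force: 0.0
```

```bash
python3 -c "
from h import *
go((.7508,.1483,.20))"
```

```text
tcp [0.7508 0.1485 0.1999] toolx 99.4 toolz [-0.001 -0.    -1.   ] q [ 0.08  0.65  1.03 -0.    1.46 -0.08]
(0.7508, 0.1483, 0.2) -> [-0.2  0.  -0.1]
```

Emit:
step_arm --pt "0 -15 0" --pt "0 -15 0" --pt "0 -15 0" --pt "0 -12 0" --pt "0 -12 0" --yaw '[0, 0, 0, 0, 0]'

```text
time_s: 44.75
tool_pos: [0.6893, 0.1378, 0.2114]
ee_rot: [0.646, 0.763, 0.008, 0.007]
contact_force: [2.3, 0.9, 14.1]
grip_width: -0.0002
grasp_force: 6.8
```

Emit:
step_arm --pt "0 -12 0" --pt "0 -12 0" --pt "0 -12 0" --pt "0 -10 0" --pt "0 -8 3" --yaw '[0, 0, 0, 0, 0]'

```text
time_s: 45.25
tool_pos: [0.6317, 0.1285, 0.2007]
ee_rot: [0.646, 0.763, 0.003, 0.003]
contact_force: [1.2, -0.3, 2.0]
grip_width: 0.0001
grasp_force: 0.8
```

Emit:
step_arm --pt "0 -9 6" --pt "0 -8 7" --pt "0 -8 8" --pt "0 -7 8" --pt "0 -6 9" --yaw '[0, 0, 0, 0, 0]'

```text
time_s: 45.75
tool_pos: [0.5917, 0.1222, 0.1575]
ee_rot: [0.646, 0.763, -0.0, -0.0]
contact_force: [0.1, -0.0, 2.2]
grip_width: -0.0003
grasp_force: 0.8
```

Emit:
step_arm --pt "0 -5 9" --pt "0 -4 9" --pt "0 -3 9" --pt "0 -2 8" --pt "0 0 5" --yaw '[0, 0, 0, 0, 0]'

```text
time_s: 46.25
tool_pos: [0.5779, 0.1199, 0.1171]
ee_rot: [0.646, 0.763, -0.001, -0.001]
contact_force: [-0.7, 0.2, 1.9]
grip_width: 0.0001
grasp_force: 0.6
```

```bash
python3 - <<'E'
from h import *
go((.56,.117,.109))
a=robot.read_camera("scene")
cv2.imwrite("pics/g9.png",cv2.resize(a[120:280,220:400],(540,480))[:,:,::-1])
E
```

```text
tcp [0.5779 0.1199 0.1171] toolx 99.5 toolz [-0.002 -0.    -1.   ] q [ 0.06  0.38  1.62 -0.    1.15 -0.11]
(0.56, 0.117, 0.109) -> [  0.1 -18.1   8.2]
```

View pics/g9.png

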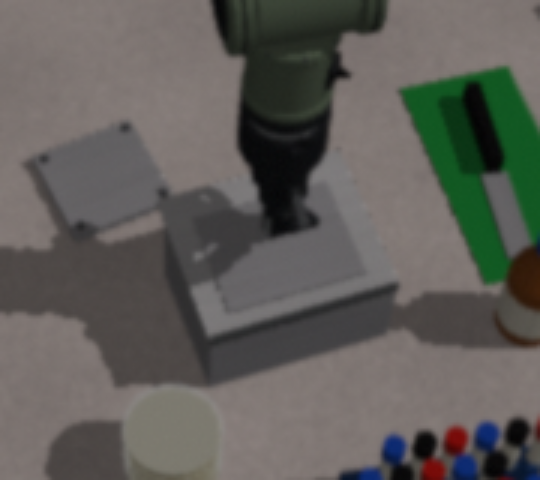

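Emit:
step_arm --pt "0 -5 3" --pt "0 -5 2" --pt "0 0 2" --pt "0 0 2" --pt "0 0 0" --yaw '[0, 0, 0, 0, 0]'

```text
time_s: 46.8
tool_pos: [0.5687, 0.1183, 0.1093]
ee_rot: [0.646, 0.763, -0.0, -0.0]
contact_force: [-0.5, -0.0, -0.5]
grip_width: 0.0004
grasp_force: 0.0
```

Emit:
step_arm --pt "0 0 1" --pt "0 0 1" --pt "0 0 0" --pt "0 0 0" --yaw '[0, 0, 0, 0]'

```text
time_s: 47.2
tool_pos: [0.569, 0.1184, 0.1087]
ee_rot: [0.646, 0.763, -0.0, -0.0]
contact_force: [-4.2, 0.4, 7.3]
grip_width: 0.0001
grasp_force: 3.4
```

Emit:
step_arm --pt "0 0 1" --pt "0 0 0" --pt "0 0 0" --pt "0 0 -20" --pt "0 0 -40" --yaw '[0, 0, 0, 0, 0]'

```text
time_s: 47.7
tool_pos: [0.5659, 0.1182, 0.1633]
ee_rot: [0.646, 0.763, -0.003, -0.003]
contact_force: [0.8, -0.4, 0.4]
grip_width: -0.0002
grasp_force: 0.0
```

Emit:
step_arm --pt "0 0 -40" --pt "0 0 -40" --pt "0 -40 0" --pt "0 -40 0" --pt "0 -40 0" --yaw '[0, 0, 0, 0, 0]'

```text
time_s: 48.2
tool_pos: [0.4496, 0.0985, 0.2468]
ee_rot: [0.646, 0.763, 0.0, 0.0]
contact_force: [-0.7, -0.4, 0.1]
grip_width: 0.0002
grasp_force: 0.0
```

Emit:
step_arm --pt "0 0 0" --pt "0 0 0" --pt "0 0 0" --pt "0 0 0" --pt "0 0 0" --yaw '[0, 0, 0, 0, 0]'

```text
time_s: 48.7
tool_pos: [0.4517, 0.0987, 0.2467]
ee_rot: [0.646, 0.763, 0.0, 0.0]
contact_force: [0.3, -0.3, -0.3]
grip_width: -0.0003
grasp_force: 0.0
```

```bash
python3 - <<'E'
from h import *
a=robot.read_camera("scene");robot.read_state()
cv2.imwrite("pics/g10.png",cv2.resize(a[110:290,80:420],(800,424),interpolation=cv2.INTER_CUBIC)[:,:,::-1])
E
```

```text
(no output)
```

View pics/g10.png

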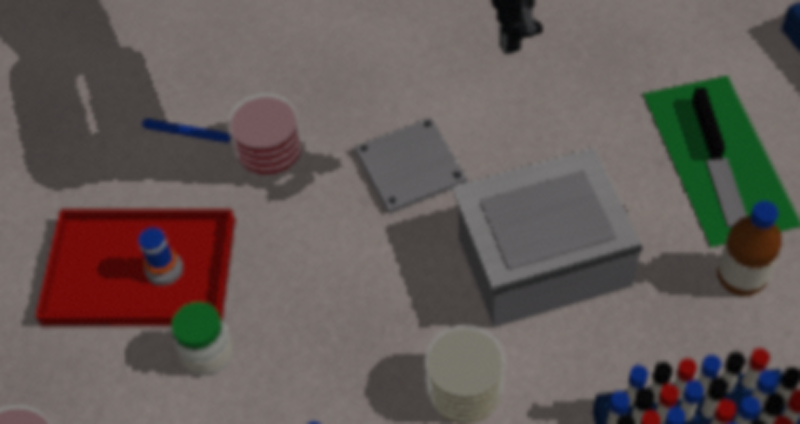

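The lid lies flat on the tin, the tray stamper stands with its ring up, the spatula is on the mat, and the bystanders haven't moved.

```bash
python3 -c "
from cell import robot
print(robot.hand_in())"
```

```text
the job is handed in; nothing more can be done
None
```

I handed the job in at about 49 s on the robot's clock: two soft stampers stand in the shut tin, the stiff one is in the red tray and the spatula is on its mat; no verdict came back, and the rings inside the tin were judged by press depth rather than seen.

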